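# Fill the battery row on the lab rack

### The arm

A 6-joint arm with a two-finger parallel gripper is mounted at the origin on the work surface. World frame = base frame: x ahead of the robot, y to its left, z up, the work surface at z = 0. Lengths are in m, angles in rad, forces in N, time in s.
With the tool pointing down it reaches from about 0.375 to 0.9 m from the base axis. Payload 3.1 kg.
Tool frame: the origin (TCP) lies midway between the tips of the shut fingers; the grasp point (between the pads) lies 19 mm behind it; z points along the fingers, y is the line along which they close (so a half turn about z gives the same grasp; the last joint's range is limited). The gripper opens to 87 mm and grips with 3 to 60 N. Pads are 19 mm wide; open, the fingers measure 117 mm over their backs; the gripper's body (75 mm by 190 mm) begins 51 mm behind the grasp point.
Start: joints at [1.147, 0.527, 1.433, -0, 1.181, -0.178], TCP at [0.152, 0.606, 0.223] pointing down, gripper open.
Joint ranges: [-3.08, 3.08], [-0.75, 2.2], [0.22, 2.44], [-1.43, 4.57], [0, 2.65], [-2.85, 2.85]. Speed limits (rad/s): [2.79, 2.79, 3.14, 3.14, 3.14, 3.14].

### API

Orientations are given as a unit quaternion [x, y, z, w].
In Python, from rig import robot gives the robot as it stands. The module is installed in compiled form; this text tells all that it offers.
- The arm moves only by the tool play_rows, never from a script. Its arguments are lists of equal length, an entry for each row: "gripper": the closure, from -1 (fully open) to 1 (shut); "delta_pos": the shift along the tool's x, y, z in cm, a list of three; "turn": the turn, a rotation vector about the tool's x, y, z in rad, a list of three. A call has 1 to 12 rows; each row is the pose to reach, as a shift and turn from the pose commanded when the call began, along the tool's axes at that moment; what a row does not reach only later rows make up. A row lasts 1/8 s, in which the tool goes at most 62.5 mm and 10.7 degrees, less where a joint would pass 70% of its speed; a pose out of reach is approached as far as the arm can. A call with a gripper value outside its range is refused whole. The fingers move at their own pace and stop on an object; "squeeze" is the grip in N (left out, the last holds). Time passes only in rows, so rows that repeat a pose let the fingers close. It gives the time, the measured TCP pose, the force, the opening and the grip force at its end, in the units of the state.
- robot.get_obs(): the state, without advancing time (a new reading comes with each control period).
- robot.camera(name): name is "side" or "top"; returns a dict with "color" (400x640x3 uint8, red, green, blue), "vfov" (degrees; the focal length in pixels is half the picture's height over the tangent of half this angle, whatever the lens; pixels are square), "cx", "cy" (the principal point, pixels), "R" (3x3) and "t" (3): a world point X has camera coordinates R X + t. Camera axes: x right, y down, z forward; pixel columns grow to the right and rows downward; lengths in m; the calibration is good to about 2 mm. A picture is of the moment at which its call begins. There is no depth.
- robot.hand_in(): hands the job in; it is judged then, once.
The state is a dict: "time": time; "q": joint angles; "joint_velocities": joint speeds; "joint_torque": joint torques, N m; "position": TCP position; "tool_rot": TCP orientation; "ft_force": force on the tool from outside, world axes, zero at the start; "moment": the same for the moment, N m; "grip_width": finger opening in m; "grip_force": force on a finger pad.
Only numpy, scipy, OpenCV 4.12 (cv2) and the standard library are available. Lean on these libraries where they do the work, as an engineer would, in place of code of your own. Each camera call takes 0.05 s, during which the arm holds its last target. There are 200 camera calls.

### The job

Pull the charged battery pack straight up out of the charging dock and stand it and the loose pack from the bench in the two empty places of the low white rack, one on either side of the pack already there; the dock covers its front and back and the rack leaves no finger room at its sides, so stand it on the bench on the way and take it again front-to-back. All three must finally stand upright on the board in one neat row, orange labels to the front, front faces squared up along the blue line. Set the packs down gently, leave the middle one in its place and do not disturb the jar, the dish or the pink tip box.

Things in the scene. Friction and masses are not known exactly. Their poses are not given: they have to be found in the camera images.
- pack_charger: Navy battery pack, upright block 48 mm deep (x), 52 wide (y), 110 tall, 0.25-0.5 kg. 3 mm deep black groove across front and back, 30-44 mm above the foot. Origin: centre of underside, z up, orange label on its -x (front) face. Starts plugged into the dock, label to the dock's front; only its side (y) faces can be gripped there. The detent yields at 8 to 20 N of upward pull in the first 10 mm.
- pack_bench: Navy battery pack, upright block 48 mm deep (x), 52 wide (y), 110 tall, 0.25-0.5 kg. 3 mm deep black groove across front and back, 30-44 mm above the foot. Origin: centre of underside, z up, orange label on its -x (front) face. Starts standing free on the bench.
- pack_row: Navy battery pack, upright block 48 mm deep (x), 52 wide (y), 110 tall, 0.25-0.5 kg. 3 mm deep black groove across front and back, 30-44 mm above the foot. Origin: centre of underside, z up, orange label on its -x (front) face. Already stands loose in the middle of the rack; it must stay there.
- pack_charger_front (a point): Middle of the orange label on the pack's front face, 24 mm in front of its axis and 85 mm above its foot. The label also folds 16 mm over the front of the top, so it shows from above; two small brass contacts are on the top towards the back. Belongs to pack_charger.
- pack_bench_front (a point): Middle of the orange label on the pack's front face, 24 mm in front of its axis and 85 mm above its foot. The label also folds 16 mm over the front of the top, so it shows from above; two small brass contacts are on the top towards the back. Belongs to pack_bench.
- pack_row_front (a point): Middle of the orange label on the pack's front face, 24 mm in front of its axis and 85 mm above its foot. The label also folds 16 mm over the front of the top, so it shows from above; two small brass contacts are on the top towards the back. Belongs to pack_row.
- rack: Low white fixed rack. Origin at bench level under the middle of its board; front is -x, the row runs along y, z up. Board 100 mm deep (x), 216 wide (y), top 40 mm above the origin. Front and back open. At each end a wall 12 mm thick, as deep as the board, inner faces at y = +96 and -96 mm, tops 160 mm above the origin, 10 mm above the standing packs.
- rack_board (a point): Centre of the top of the rack's board, 40 mm above the rack's origin, axes as the rack. Packs stand centred front-to-back (x = 0): front faces at x = -24 mm, the rear edge of a 6 mm wide blue line. The middle pack starts within 4 mm of y = 0; the empty places between it and the walls are about 70 mm wide, centred near y = +61 and -61 mm.
- dock: Fixed white charging dock, base 100 (x) by 90 mm (y). Origin at bench level under its centre; front is -x. Front and back cheeks 16 mm thick, 70 wide, cover the pack up to 5 mm below its top; tops 125 mm above the origin. At the sides only low guides, 42 mm above the origin. Play 1.5 to 2.5 mm.
- dock_floor (a point): Centre of the dock's floor, 20 mm above the dock's origin, where the pack's foot stands. A sprung steel nub in each cheek, 37 mm above this floor, snaps into the pack's groove. The pack must rise straight up 110 mm to clear the cheeks.
- jar: Bystander: closed glass jar, 64 mm across, 90 mm tall, loose. Origin at the centre of its underside.
- dish: Bystander: pale shallow dish, 90 mm across, 16 mm tall, loose. Origin at the centre of its underside.
- tip_box: Bystander: white pipette-tip box with pink top and yellow tips, 80 by 110 mm, 60 mm tall, loose. Origin at the centre of its underside.
Not all that is in view belongs to the job. What is shaped like the dock but turquoise is not meant.

How it is judged:
By the outcome, as a careful person would: the job done as asked, in the order asked, and still so for the second after the job is handed in, with the robot touching nothing.
It also fails if it takes over 70 s, if anything falls off the work surface, if the arm or the gripper's body presses on something with over 40 N, if the wrist force passes 120 N, or if a joint passes its speed limit or range.

## Working session

There is one attempt and no reset: what is moved stays moved. The work goes in short steps, Python scripts to look and compute and a tool call to move; the robot and the scene stay as the last step left them, time stands still between calls to the robot, and variables do not carry over. Pictures are saved under pics/ and viewed, at most 10 in all, crops included, and the job is handed in when it is done.

Besides the shell and the picture viewer there is one more tool, called after "Emit:" as name(argument=value, ...) on one line, values as JSON. play_rows: Moves the arm, as the interface text tells. Its arguments: {"type":"object","properties":{"gripper":{"type":"array","items":{"type":"number"}},"delta_pos":{"type":"array","items":{"type":"array","items":{"type":"number"}}},"turn":{"type":"array","items":{"type":"array","items":{"type":"number"}}},"squeeze":{"type":"number"}},"required":["gripper","delta_pos","turn"]}

```bash
mkdir -p pics
python3 - <<'E'
from rig import robot
import cv2,pickle
o=robot.get_obs()
print({k:(v.round(3).tolist() if hasattr(v,'round') and hasattr(v,'tolist') else v) for k,v in o.items()})
c={n:robot.camera(n) for n in("top","side")}
pickle.dump(c,open("c0.pkl","wb"))
for n in c:
    cv2.imwrite(f"pics/{n}0.png",c[n]["color"][:,:,::-1]); d=c[n]; print(n,d["vfov"],d["cx"],d["cy"],d["R"],d["t"])
E
```

```text
{'time': 0.0, 'q': [1.147, 0.528, 1.434, -0.0, 1.181, -0.179], 'joint_velocities': [-0.001, -0.001, -0.001, -0.0, 0.002, -0.001], 'joint_torque': [-0.0, -44.004, -17.659, 0.064, 0.058, -0.0], 'position': [0.152, 0.606, 0.222], 'tool_rot': [0.123, 0.992, -0.001, -0.0], 'ft_force': [0.044, 0.24, -0.541], 'moment': [-0.007, -0.012, -0.064], 'grip_force': 0.0, 'grip_width': 0.08704019108041731}
top 43.49267917024067 319.9806081901429 196.30048688755596 [[-0.02404209 -0.99966278 -0.00981315]
 [-0.98717421  0.02528911 -0.15763105]
 [ 0.15782606  0.00589751 -0.98744932]] [0.02456896 0.54119432 1.40116775]
side 55.3170726159728 323.6424479045522 197.84856165061936 [[-0.99807477 -0.05881742  0.01967899]
 [-0.05597836  0.71765216 -0.69414826]
 [ 0.02670534 -0.69391346 -0.71956301]] [0.52461156 0.08216342 1.07917915]
```

View pics/top0.png

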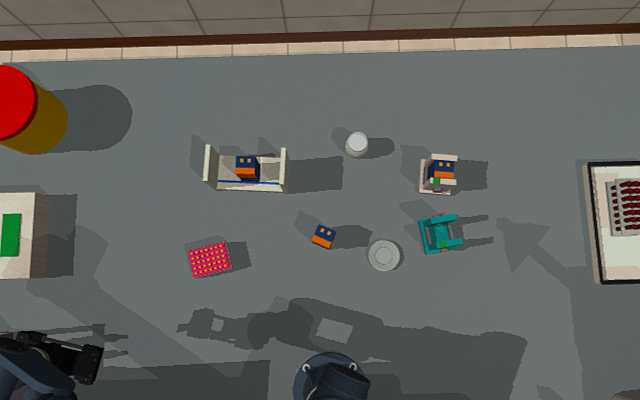

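View pics/side0.png

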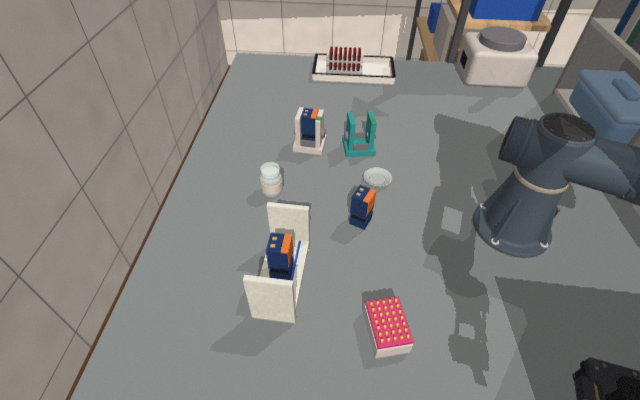

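```bash
cat > h.py <<'E'
import cv2,numpy as np,pickle
def tile(im,x0,y0,w,h,s,step=10):
    t=cv2.resize(im[y0:y0+h,x0:x0+w,::-1],None,fx=s,fy=s,interpolation=cv2.INTER_CUBIC)
    for u in range(-(-x0//step)*step,x0+w,step):
        X=int((u-x0+.5)*s);cv2.line(t,(X,0),(X,6),(0,255,255),1);cv2.putText(t,str(u),(X,16),0,.35,(0,255,255),1)
    for v in range(-(-y0//step)*step,y0+h,step):
        Y=int((v-y0+.5)*s);cv2.line(t,(0,Y),(6,Y),(0,255,255),1);cv2.putText(t,str(v),(8,Y+4),0,.35,(0,255,255),1)
    return t
def proj(c,X):
    f=200/np.tan(np.radians(c["vfov"])/2);p=np.atleast_2d(X)@c["R"].T+c["t"]
    return np.c_[c["cx"]+f*p[:,0]/p[:,2],c["cy"]+f*p[:,1]/p[:,2]]
E
python3 - <<'E'
from h import *
c=pickle.load(open("c0.pkl","rb"));T=c["top"]["color"];S=c["side"]["color"]
a=np.zeros((560,800,3),np.uint8)
a[:280,:400]=tile(T,198,136,100,70,4);a[:560,400:]=tile(S,230,195,100,140,4)
a[280:560,:400]=tile(T,298,205,80,56,5)
cv2.imwrite("pics/a.png",a)
b=np.zeros((600,800,3),np.uint8)
b[:300,:400]=tile(T,400,140,80,60,5);b[:300,400:]=tile(S,270,100,80,60,5)
b[300:,400:]=tile(S,330,178,80,60,5);b[300:,:400]=tile(T,320,120,80,60,5)
cv2.imwrite("pics/b.png",b)
E
```

```text
(no output)
```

View pics/a.png

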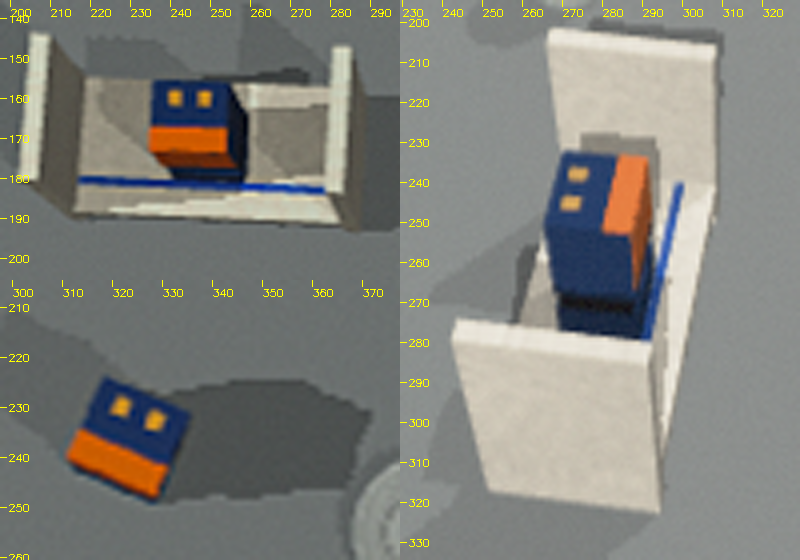

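View pics/b.png

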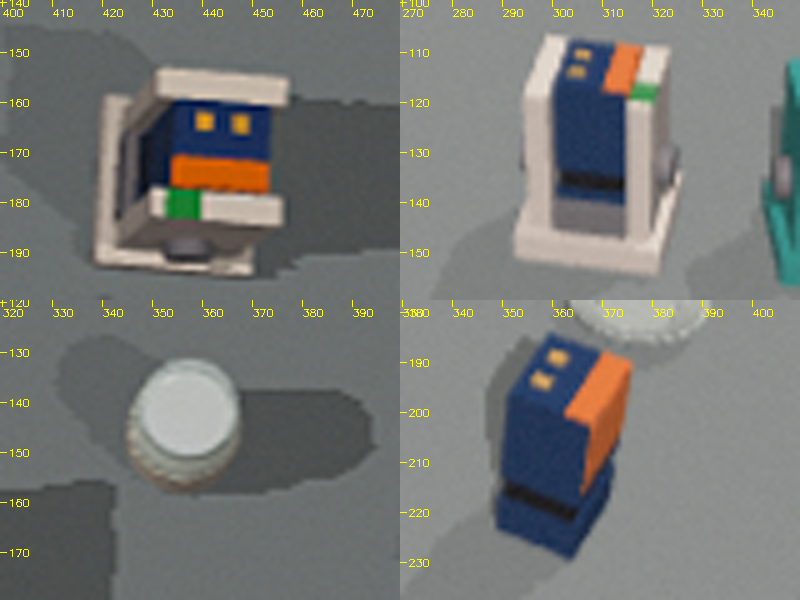

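```bash
cat > fit.py <<'E'
from h import *
from scipy.optimize import least_squares
c=pickle.load(open("c0.pkl","rb"))
def fit(name,pts,x0):
    # pts: (cam, montage px in tile, tile origin, scale, local xyz mm)
    L=np.array([p[4] for p in pts])/1000.
    uv=np.array([np.array(p[2])+np.array(p[1])/p[3]-.5 for p in pts])
    def res(q,w=None):
        C,S=np.cos(q[2]),np.sin(q[2]);R=np.array([[C,-S,0],[S,C,0],[0,0,1]])
        X=L@R.T+[q[0],q[1],0]
        P=np.array([proj(c[p[0]],x)[0] for p,x in zip(pts,X)])
        return (P-uv).ravel()
    r=least_squares(res,x0,loss="soft_l1");e=res(r.x).reshape(-1,2)
    sd=np.sqrt(np.diag(np.linalg.inv(r.jac.T@r.jac)))
    print(name,r.x.round(4),"deg",np.degrees(r.x[2]).round(2),"sd",sd.round(4));print(e.round(1).tolist())
    return r.x
t,s="top","side"
def mk(cam,o,sc,l): return [(cam,p,o,sc,q) for p,q in l]
if __name__=="__main__":
    rt=mk(t,(198,136),4,[((30,34),(50,108,160)),((49,34),(50,96,160)),((20,180),(-50,108,160)),((40,180),(-50,96,160)),((332,47),(50,-96,160)),((350,47),(50,-108,160)),((325,192),(-50,-96,160)),((344,192),(-50,-108,160))])
    rs=mk(s,(230,195),4,[((150,28),(50,-108,160)),((316,42),(-50,-108,160)),((55,320),(50,96,160)),((255,340),(-50,96,160)),((53,338),(50,108,160)),((252,360),(-50,108,160)),((88,490),(50,108,0)),((258,512),(-50,108,0))])
    fit("rack",rt+rs,[.6,.18,0]);fit("rack top",rt,[.6,.18,0]);fit("rack side",rs,[.6,.18,0])
    pt=mk(t,(198,136),4,[((154,82),(24,26,150)),((228,82),(24,-26,150))])
    ps=mk(s,(230,195),4,[((163,150),(24,-26,150)),((249,157),(-24,-26,150)),((146,222),(24,26,150)),((230,236),(-24,26,150))])
    fit("row",pt+ps,[.6,.18,0])
    bt=mk(t,(298,205),5,[((103,96),(24,26,110)),((190,130),(24,-26,110))])
    bs=mk(s,(330,178),5,[((148,33),(24,-26,110)),((231,57),(-24,-26,110)),((191,124),(-24,26,110)),((108,95),(24,26,110)),((97,226),(24,26,0)),((173,260),(-24,26,0)),((210,205),(-24,-26,0))])
    fit("bench",bt+bs,[.45,0,-.3])
    dt=mk(t,(400,140),5,[((160,67),(42,35,125)),((290,78),(42,-35,125)),((154,95),(26,35,125)),((287,106),(26,-35,125)),((153,187),(-26,35,125)),((284,195),(-26,-35,125)),((150,215),(-42,35,125)),((280,224),(-42,-35,125))])
    ds=mk(s,(270,100),5,[((149,35),(42,-35,125)),((127,95),(42,35,125)),((270,47),(-42,-35,125)),((255,102),(-42,35,125)),((242,45),(-26,-35,125))])
    fit("dock",dt+ds,[.6,-.3,0])
    dp=mk(s,(270,100),5,[((167,40),(24,-26,130)),((242,46),(-24,-26,130)),((228,93),(-24,26,130)),((156,82),(24,26,130))])+mk(t,(400,140),5,[((172,100),(24,26,130)),((271,100),(24,-26,130))])
    fit("dockpack",dp,[.6,-.3,0])
    jt=mk(t,(320,120),5,[((189,105),(0,0,90))]);fit("jar",jt,[.7,0,0]) if 0 else None
    # pixel->world at z for bystanders
    for n,(u,v),z in(("jar",(357.5,141),.09),("dish",(384,255),.016),("tip",(210,259),.06),("turq",(441,234),.1)):
        r=least_squares(lambda q:(proj(c[t],[q[0],q[1],z])[0]-[u,v]),[.5,0]);print(n,r.x.round(3))
E
python3 fit.py
```

```text
rack [ 0.616   0.2127 -0.0634] deg -3.63 sd [0.0007 0.0008 0.0062]
[[-0.2, 0.3], [-0.5, 0.5], [-0.5, 0.2], [-1.0, 0.4], [-0.2, -0.2], [-0.2, -0.1], [-0.4, 0.1], [-0.6, 0.2], [-0.3, -0.6], [-0.4, 0.2], [0.7, -1.0], [-0.4, -0.3], [-0.4, -0.4], [-0.8, -0.0], [0.1, -0.7], [0.6, -0.8]]
rack top [ 0.6165  0.2115 -0.0655] deg -3.75 sd [0.001  0.001  0.0087]
[[0.3, 0.0], [-0.0, 0.2], [-0.1, -0.0], [-0.6, 0.2], [0.3, -0.3], [0.3, -0.2], [0.0, -0.0], [-0.2, 0.1]]
rack side [ 0.6155  0.2139 -0.063 ] deg -3.61 sd [0.001  0.001  0.0086]
[[-0.2, -0.3], [-0.2, 0.5], [0.8, -0.5], [-0.2, 0.2], [-0.3, 0.1], [-0.6, 0.5], [0.3, -0.2], [0.8, -0.3]]
row [ 0.6152  0.2132 -0.0656] deg -3.76 sd [0.0011 0.0014 0.033 ]
[[-1.0, -0.0], [-0.3, 0.7], [0.3, -0.6], [-0.2, 0.0], [-0.8, 0.0], [0.2, -0.9]]
bench [ 0.4222  0.0058 -0.4247] deg -24.33 sd [0.001  0.0014 0.0346]
[[-0.7, 0.3], [-0.5, 0.9], [0.0, -0.5], [-0.1, 0.8], [0.3, -0.2], [-0.0, -0.8], [-0.6, 0.2], [-0.2, -0.3], [-0.4, -1.6]]
dock [ 0.5958 -0.3283 -0.1045] deg -5.99 sd [0.001  0.001  0.0197]
[[-0.2, 0.1], [-0.7, -0.2], [0.7, 0.1], [-0.3, -0.1], [0.0, 0.3], [-0.4, 0.7], [0.4, 0.4], [0.2, 0.6], [-1.1, -0.6], [-1.3, -0.6], [-0.2, -0.3], [-0.8, 0.9], [0.6, -0.4]]
dockpack [ 0.5951 -0.3269 -0.0767] deg -4.4 sd [0.0015 0.002  0.0494]
[[0.0, -0.5], [-0.5, -0.4], [-0.1, -0.7], [-0.6, 0.1], [0.0, 0.2], [-0.7, 1.1]]
jar [ 0.69  -0.099]
dish [ 0.37  -0.169]
tip [0.369 0.323]
turq [ 0.42  -0.317]
```

```bash
cat > p.py <<'E'
# python3 p.py x,y,z,phi ... : TCP waypoints (m,deg) -> tool-axis shift (cm) & turn from the present pose
import sys,numpy as np
from scipy.spatial.transform import Rotation as Ro
from rig import robot
o=robot.get_obs();R=Ro.from_quat(o["tool_rot"]);p=np.array(o["position"])
y=R.as_matrix()[:,1];print("t",round(o["time"],2),"pos",p.round(4),"phi",np.degrees(np.arctan2(y[1],y[0])).round(2),"tilt",R.as_matrix()[2,2].round(5),"q",np.array(o["q"]).round(2),"F",np.array(o["ft_force"]).round(1),"w",round(o["grip_width"],4),"gf",round(o["grip_force"],1))
for a in sys.argv[1:]:
    x,yy,z,f=map(float,a.split(","));f=np.radians(f)
    T=np.array([[-np.sin(f),np.cos(f),0],[np.cos(f),np.sin(f),0],[0,0,-1]]) .T
    print((R.inv().apply(np.array([x,yy,z])-p)*100).round(2).tolist(),(R.inv()*Ro.from_matrix(T)).as_rotvec().round(3).tolist())
E
python3 p.py .48,.25,.27,78 .5955,-.328,.27,84 .5955,-.328,.081,84
```

```text
t 0.1 pos [0.1517 0.6056 0.2217] phi 75.92 tilt -1.0 q [ 1.15  0.53  1.43 -0.    1.18 -0.18] F [-0.1  0.3  0. ] w 0.0868 gf 0.0
[-40.49, -26.52, -4.79] [-0.002, -0.0, -0.036]
[-65.75, -79.78, -4.7] [-0.002, -0.0, -0.141]
[-65.75, -79.74, 14.2] [-0.002, -0.0, -0.141]
```

Emit:
play_rows(gripper=[-1,-1,-1,-1,-1,-1,-1,-1,-1,-1,-1,-1], delta_pos=[[-40.5,-26.5,-4.8],[-40.5,-26.5,-4.8],[-40.5,-26.5,-4.8],[-40.5,-26.5,-4.8],[-40.5,-26.5,-4.8],[-40.5,-26.5,-4.8],[-40.5,-26.5,-4.8],[-65.7,-79.8,-4.7],[-65.7,-79.8,-4.7],[-65.7,-79.8,-4.7],[-65.7,-79.8,-4.7],[-65.7,-79.8,-4.7]], turn=[[0,0,-0.04],[0,0,-0.04],[0,0,-0.04],[0,0,-0.04],[0,0,-0.04],[0,0,-0.04],[0,0,-0.04],[0,0,-0.14],[0,0,-0.14],[0,0,-0.14],[0,0,-0.14],[0,0,-0.14]], squeeze=45)

```text
time: 1.6
position: [0.5205, -0.0194, 0.2674]
tool_rot: [0.053, 0.999, 0.0, -0.0]
ft_force: [1.0, 1.3, -0.2]
grip_width: 0.0869
grip_force: 0.0
```

```bash
python3 p.py .5955,-.328,.22,84 .5955,-.328,.081,84
```

```text
t 1.6 pos [ 0.5205 -0.0194  0.2674] phi 83.93 tilt -1.0 q [-0.25  0.33  1.64  0.    1.17 -1.72] F [ 1.   1.3 -0.2] w 0.0869 gf 0.0
[-10.73, -29.89, 4.73] [0.0, -0.0, -0.001]
[-10.73, -29.9, 18.63] [0.0, -0.0, -0.001]
```

Emit:
play_rows(gripper=[-1,-1,-1,-1,-1,-1,-1,-1], delta_pos=[[-10.7,-29.9,4.7],[-10.7,-29.9,4.7],[-10.7,-29.9,4.7],[-10.7,-29.9,4.7],[-10.7,-29.9,4.7],[-10.7,-29.9,4.7],[-10.7,-29.9,4.7],[-10.7,-29.9,4.7]], turn=[[0,0,0],[0,0,0],[0,0,0],[0,0,0],[0,0,0],[0,0,0],[0,0,0],[0,0,0]])

```text
time: 2.6
position: [0.595, -0.3242, 0.2207]
tool_rot: [0.052, 0.999, 0.001, -0.0]
ft_force: [-0.2, -0.5, 0.9]
grip_width: 0.087
grip_force: 0.0
```

```bash
python3 p.py .5955,-.328,.15,84 .5955,-.328,.081,84
python3 - <<'E'
from rig import robot
from h import *
c=robot.camera("side"); P=[[.5955,-.328,.13]];p=np.array(robot.get_obs()["position"])
print(proj(c,P),proj(c,p))
t=cv2.resize(c["color"][40:180,250:400,::-1],None,fx=4,fy=4,interpolation=cv2.INTER_CUBIC)
cv2.imwrite("pics/c.png",t)
E
```

```text
t 2.6 pos [ 0.595  -0.3242  0.2207] phi 84.02 tilt -1.0 q [-0.66  0.6   1.29  0.    1.25 -2.13] F [-0.2 -0.5  0.9] w 0.087 gf 0.0
[-0.09, -0.39, 7.07] [0.001, -0.001, 0.0]
[-0.1, -0.39, 13.97] [0.001, -0.001, 0.0]
[[308.77344286 111.90958248]] [[308.50847134  87.02301075]]
```

View pics/c.png

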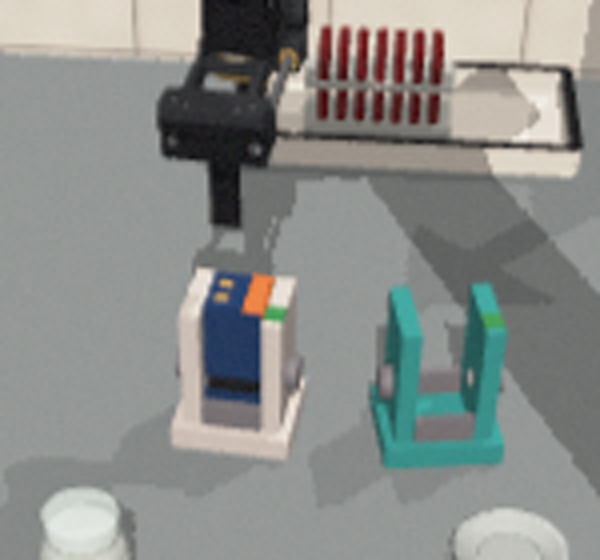

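Emit:
play_rows(gripper=[-1,-1,-1,-1,-1,-1,-1], delta_pos=[[0,-0.2,5],[0,-0.2,8],[0,-0.2,11],[0,-0.2,13],[0,-0.2,14],[0,-0.2,14],[0,-0.2,14]], turn=[[0,0,0],[0,0,0],[0,0,0],[0,0,0],[0,0,0],[0,0,0],[0,0,0]])

```text
time: 3.52
position: [0.5959, -0.3286, 0.0819]
tool_rot: [0.053, 0.999, -0.001, 0.001]
ft_force: [-0.1, -0.1, 0.2]
grip_width: 0.0874
grip_force: 0.0
```

```bash
python3 p.py .5955,-.328,.081,84
```

```text
t 3.52 pos [ 0.5959 -0.3286  0.0819] phi 83.95 tilt -1.0 q [-0.67  0.76  1.39 -0.    0.98 -2.13] F [-0.1 -0.1  0.2] w 0.0874 gf 0.0
[0.05, 0.06, 0.09] [-0.001, 0.002, -0.001]
```

Emit:
play_rows(gripper=[1,1,1,1,1,1], delta_pos=[[0,0,0],[0,0,0],[0,0,0],[0,0,0],[0,0,0],[0,0,0]], turn=[[0,0,0],[0,0,0],[0,0,0],[0,0,0],[0,0,0],[0,0,0]], squeeze=50)

```text
time: 4.28
position: [0.5951, -0.3273, 0.0807]
tool_rot: [0.053, 0.999, 0.001, -0.0]
ft_force: [-0.6, 4.0, 2.1]
grip_width: 0.0518
grip_force: 49.9
```

```bash
python3 p.py
```

```text
t 4.28 pos [ 0.5951 -0.3273  0.0807] phi 83.93 tilt -1.0 q [-0.67  0.77  1.39  0.    0.98 -2.13] F [-0.6  4.   2.1] w 0.0518 gf 49.9
```

Emit:
play_rows(gripper=[1,1,1,1,1,1,1,1,1,1,1,1], delta_pos=[[0,0,-0.3],[0,0,-0.6],[0,0,-0.9],[0,0,-1.2],[0,0,-1.6],[0,0,-2.4],[0,0,-4],[0,0,-6],[0,0,-8],[0,0,-10],[0,0,-12],[0,0,-13.5]], turn=[[0,0,0],[0,0,0],[0,0,0],[0,0,0],[0,0,0],[0,0,0],[0,0,0],[0,0,0],[0,0,0],[0,0,0],[0,0,0],[0,0,0]])

```text
time: 5.78
position: [0.5958, -0.329, 0.2203]
tool_rot: [0.053, 0.999, -0.002, 0.002]
ft_force: [0.4, 0.1, -4.3]
grip_width: 0.0518
grip_force: 49.9
```

```bash
python3 p.py .53,-.09,.216,84 .53,-.09,.075,84; python3 -c "
from rig import robot;from h import *
c=robot.camera('side')['color'];cv2.imwrite('pics/d.png',cv2.resize(c[40:180,250:400,::-1],None,fx=3,fy=3))"
```

```text
t 5.78 pos [ 0.5958 -0.329   0.2203] phi 83.94 tilt -0.99998 q [-0.67  0.6   1.29 -0.    1.24 -2.13] F [ 0.4  0.1 -4.3] w 0.0518 gf 49.9
[9.07, 23.08, 0.31] [-0.004, 0.004, -0.001]
[9.13, 23.13, 14.41] [-0.004, 0.004, -0.001]
```

View pics/d.png

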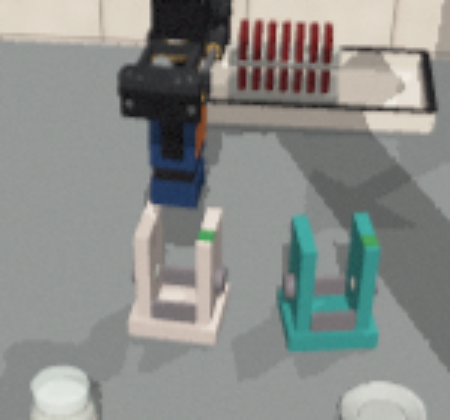

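Emit:
play_rows(gripper=[1,1,1,1,1,1,1,1,1,1,1,1], delta_pos=[[1.2,3,0],[3,7.5,0],[5,12.5,0],[7,17.5,0],[8.5,21.5,0],[9.1,23.1,0],[9.1,23.1,2],[9.1,23.1,6],[9.1,23.1,10],[9.1,23.1,13],[9.1,23.1,14.4],[9.1,23.1,14.4]], turn=[[0,0,0],[0,0,0],[0,0,0],[0,0,0],[0,0,0],[0,0,0],[0,0,0],[0,0,0],[0,0,0],[0,0,0],[0,0,0],[0,0,0]])

```text
time: 7.32
position: [0.5293, -0.0893, 0.0714]
tool_rot: [0.053, 0.999, -0.0, -0.0]
ft_force: [-0.6, 0.9, -4.6]
grip_width: 0.0517
grip_force: 49.9
```

```bash
python3 p.py .53,-.09,.061,84
python3 - <<'E'
from rig import robot;from h import *
c=robot.camera('side')
p=np.array(robot.get_obs()["position"])
# expected foot near corners for z0
for z in(.0,.014,.02): 
  a=np.radians(-6);R=np.array([[np.cos(a),-np.sin(a)],[np.sin(a),np.cos(a)]])
  print(z,[proj(c,np.r_[p[:2]+R@np.array(l),z])[0].round(1).tolist() for l in((.024,.026),(-.024,.026))])
u=proj(c,np.r_[p[:2],.05])[0].astype(int);x0,y0=u-[40,40]
cv2.imwrite('pics/e.png',tile(c['color'],x0,y0,80,80,6))
E
```

```text
t 7.33 pos [ 0.5293 -0.0893  0.0714] phi 83.92 tilt -1.0 q [-0.38  0.64  1.78 -0.    0.72 -1.84] F [-0.6  0.9 -4.6] w 0.0517 gf 49.9
[-0.07, -0.06, 1.04] [-0.0, -0.0, -0.001]
0.0 [[314.6, 199.1], [330.5, 201.2]]
0.014 [[314.6, 195.8], [330.7, 197.9]]
0.02 [[314.6, 194.4], [330.7, 196.5]]
```

View pics/e.png

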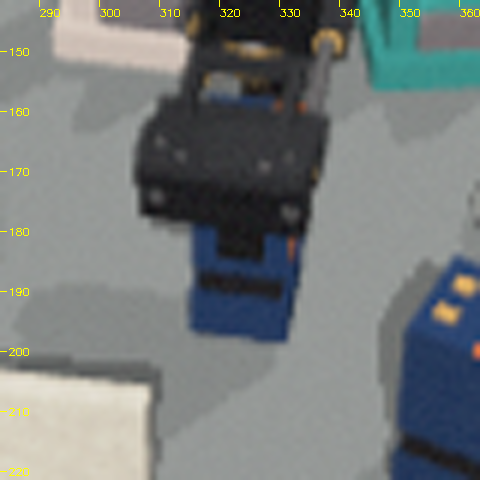

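Emit:
play_rows(gripper=[1,1,1,1,1,1,1], delta_pos=[[0,0,0.3],[0,0,0.5],[0,0,0.7],[0,0,0.8],[0,0,0.9],[0,0,1.0],[0,0,1.0]], turn=[[0,0,0],[0,0,0],[0,0,0],[0,0,0],[0,0,0],[0,0,0],[0,0,0]])

```text
time: 8.25
position: [0.5289, -0.0887, 0.0615]
tool_rot: [0.053, 0.999, 0.0, -0.0]
ft_force: [0.1, 0.3, -4.0]
grip_width: 0.0517
grip_force: 49.9
```

Emit:
play_rows(gripper=[1,1,1,1], delta_pos=[[0,0,0.05],[0,0,0.1],[0,0,0.15],[0,0,0.15]], turn=[[0,0,0],[0,0,0],[0,0,0],[0,0,0]])

```text
time: 8.75
position: [0.5291, -0.0888, 0.0606]
tool_rot: [0.053, 0.999, -0.0, 0.0]
ft_force: [-0.8, 0.4, 2.7]
grip_width: 0.0518
grip_force: 49.9
```

Emit:
play_rows(gripper=[-1,-1,-1,-1,-1,-1,-1,-1], delta_pos=[[0,0,0],[0,0,0],[0,0,0],[0,0,0],[0,0,-1],[0,0,-4],[0,0,-8.5],[0,0,-8.5]], turn=[[0,0,0],[0,0,0],[0,0,0],[0,0,0],[0,0,0],[0,0,0],[0,0,0],[0,0,0.1]])

```text
time: 9.75
position: [0.5317, -0.0897, 0.1492]
tool_rot: [0.104, 0.995, -0.001, 0.004]
ft_force: [-0.3, -0.1, -0.9]
grip_width: 0.0874
grip_force: 0.0
```

Emit:
play_rows(gripper=[-1,-1,-1,-1,-1,-1,-1,-1,-1,-1,-1,-1], delta_pos=[[0,0,0],[0,0,0],[0,0,0],[0,0,0],[0,0,0],[0,0,0],[0,0,0],[0,0,0],[0,0,0],[0,0,0],[0,0,0],[0,0,0]], turn=[[0,0,1.471],[0,0,1.471],[0,0,1.471],[0,0,1.471],[0,0,1.471],[0,0,1.471],[0,0,1.471],[0,0,1.471],[0,0,1.471],[0,0,1.471],[0,0,1.471],[0,0,1.471]])

```text
time: 11.25
position: [0.529, -0.0888, 0.1452]
tool_rot: [0.743, 0.669, -0.0, 0.0]
ft_force: [0.2, -0.9, -0.7]
grip_width: 0.087
grip_force: 0.0
```

```bash
python3 p.py .5290,-.0888,.062,-6
```

```text
t 11.25 pos [ 0.529  -0.0888  0.1452] phi -6.04 tilt -1.0 q [-0.37  0.52  1.73 -0.    0.89 -0.27] F [ 0.2 -0.9 -0.7] w 0.087 gf 0.0
[-0.0, 0.0, 8.32] [0.0, 0.0, -0.001]
```

Emit:
play_rows(gripper=[-1,-1,-1,-1,1,1,1,1,1,1], delta_pos=[[0,0,3],[0,0,6],[0,0,8.3],[0,0,8.3],[0,0,8.3],[0,0,8.3],[0,0,8.3],[0,0,8.3],[0,0,8.3],[0,0,8.3]], turn=[[0,0,0],[0,0,0],[0,0,0],[0,0,0],[0,0,0],[0,0,0],[0,0,0],[0,0,0],[0,0,0],[0,0,0]], squeeze=30)

```text
time: 12.5
position: [0.5296, -0.089, 0.0625]
tool_rot: [0.744, 0.669, 0.0, 0.001]
ft_force: [0.4, 0.3, 3.0]
grip_width: 0.048
grip_force: 30.0
```

```bash
python3 p.py
python3 - <<'E'
import numpy as np
a=np.radians(-3.7);R=np.array([[np.cos(a),-np.sin(a)],[np.sin(a),np.cos(a)]])
for y in(.061,-.061): print(y,(np.array([.616,.2128])+R@[0,y]).round(4))
E
```

```text
t 12.5 pos [ 0.5296 -0.089   0.0625] phi -6.08 tilt -1.0 q [-0.37  0.66  1.78  0.    0.7  -0.27] F [0.4 0.3 3. ] w 0.048 gf 30.0
0.061 [0.6199 0.2737]
-0.061 [0.6121 0.1519]
```

Emit:
play_rows(gripper=[1,1,1,1,1,1], delta_pos=[[0,0,-1],[0,0,-4],[0,0,-8],[0,0,-12],[0,0,-16],[0,0,-18]], turn=[[0,0,0],[0,0,0],[0,0,0],[0,0,0],[0,0,0],[0,0,0]])

```text
time: 13.25
position: [0.5288, -0.0887, 0.2442]
tool_rot: [0.744, 0.669, 0.0, 0.001]
ft_force: [1.5, 0.0, -4.3]
grip_width: 0.0477
grip_force: 30.0
```

```bash
python3 p.py .6121,.1519,.240,-3.7
```

```text
t 13.25 pos [ 0.5288 -0.0887  0.2442] phi -6.07 tilt -1.0 q [-0.37  0.38  1.63 -0.    1.13 -0.27] F [ 1.5  0.  -4.3] w 0.0477 gf 30.0
[24.81, 5.74, 0.41] [0.001, 0.001, -0.041]
```

Emit:
play_rows(gripper=[1,1,1,1,1,1,1,1], delta_pos=[[3,0.7,0],[8,1.8,0],[13,3,0],[18,4.1,0],[22.5,5.2,0],[24.8,5.7,0],[24.8,5.7,0],[24.8,5.7,0]], turn=[[0,0,0],[0,0,-0.01],[0,0,-0.02],[0,0,-0.03],[0,0,-0.041],[0,0,-0.041],[0,0,-0.041],[0,0,-0.041]])

```text
time: 14.25
position: [0.6109, 0.1506, 0.2416]
tool_rot: [0.73, 0.684, -0.001, -0.0]
ft_force: [-0.5, -1.1, -4.5]
grip_width: 0.048
grip_force: 30.0
```

```bash
python3 p.py .6121,.1519,.113,-3.7;python3 -c "
from rig import robot;from h import *
c=robot.camera('side')['color'];d=robot.camera('top')['color']
cv2.imwrite('pics/f.png',np.hstack([tile(c,230,170,110,150,4),tile(d,198,120,90,150,4)[:600]]))"
```

```text
t 14.25 pos [0.6109 0.1506 0.2416] phi -3.76 tilt -1.0 q [ 0.06  0.51  1.4  -0.    1.23  0.13] F [-0.5 -1.1 -4.5] w 0.048 gf 30.0
[0.16, 0.14, 12.86] [-0.002, 0.001, -0.001]
```

View pics/f.png

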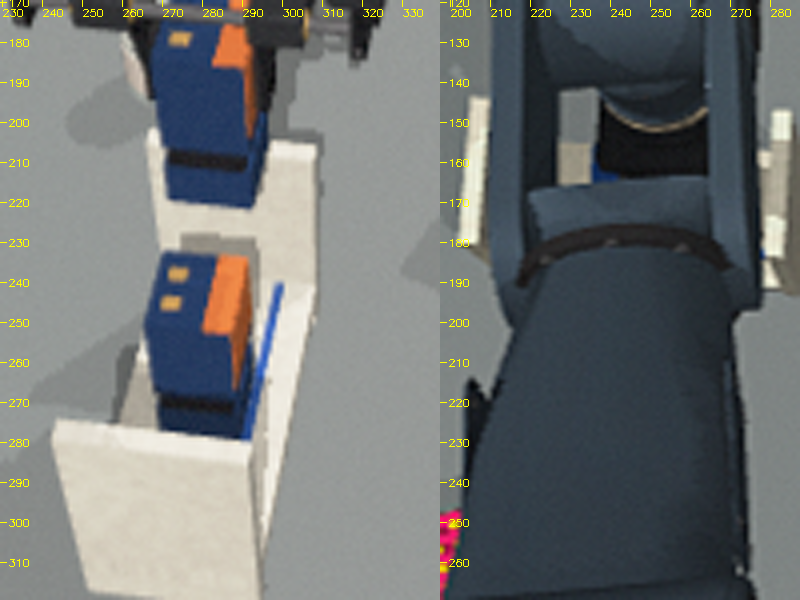

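Emit:
play_rows(gripper=[1,1,1,1,1,1,1,1,1,1], delta_pos=[[0,0.05,1],[0,0.05,3],[0,0.05,5],[0,0.05,7],[0,0.05,9],[0,0.05,11],[0,0.05,12.2],[0,0.05,12.9],[0,0.05,12.9],[0,0.05,12.9]], turn=[[0,0,0],[0,0,0],[0,0,0],[0,0,0],[0,0,0],[0,0,0],[0,0,0],[0,0,0],[0,0,0],[0,0,0]])

```text
time: 15.6
position: [0.6131, 0.1518, 0.1139]
tool_rot: [0.73, 0.684, 0.001, 0.001]
ft_force: [-0.5, -0.0, -4.1]
grip_width: 0.0478
grip_force: 30.0
```

```bash
python3 p.py .6120,.1519,.102,-3.7
```

```text
t 15.6 pos [0.6131 0.1518 0.1139] phi -3.73 tilt -1.0 q [ 0.07  0.67  1.51 -0.    0.96  0.13] F [-0.5 -0.  -4.1] w 0.0478 gf 30.0
[0.0, -0.11, 1.19] [0.002, -0.0, -0.0]
```

Emit:
play_rows(gripper=[1,1,1,1,1,1,1,1], delta_pos=[[0,-0.05,0.3],[0,-0.05,0.5],[0,-0.05,0.7],[0,-0.05,0.9],[0,-0.05,1.0],[0,-0.05,1.1],[0,-0.05,1.1],[0,-0.05,1.1]], turn=[[0,0,0],[0,0,0],[0,0,0],[0,0,0],[0,0,0],[0,0,0],[0,0,0],[0,0,0]])

```text
time: 16.6
position: [0.6119, 0.1518, 0.1025]
tool_rot: [0.73, 0.684, 0.0, 0.0]
ft_force: [-1.0, -0.1, -0.4]
grip_width: 0.0479
grip_force: 30.0
```

```bash
python3 p.py .6120,.1519,.102,-3.7
```

```text
t 16.6 pos [0.6119 0.1518 0.1025] phi -3.72 tilt -1.0 q [ 0.07  0.68  1.52 -0.    0.94  0.13] F [-1.  -0.1 -0.4] w 0.0479 gf 30.0
[0.01, 0.01, 0.05] [0.0, 0.0, -0.0]
```

Emit:
play_rows(gripper=[1,1,-1,-1,-1,-1,-1,-1,-1,-1], delta_pos=[[0,0,0.05],[0,0,0.05],[0,0,0.05],[0,0,0.05],[0,0,0.05],[0,0,0],[0,0,-1],[0,0,-4],[0,0,-9],[0,0,-12]], turn=[[0,0,0],[0,0,0],[0,0,0],[0,0,0],[0,0,0],[0,0,0],[0,0,0],[0,0,0],[0,0,0],[0,0,0]])

```text
time: 17.85
position: [0.6131, 0.1519, 0.2255]
tool_rot: [0.73, 0.684, 0.002, 0.001]
ft_force: [-0.7, 0.5, -0.8]
grip_width: 0.0872
grip_force: 0.0
```

```bash
python3 p.py .422,.006,.17,-24.3 .422,.006,.061,-24.3
```

```text
t 17.85 pos [0.6131 0.1519 0.2255] phi -3.72 tilt -0.99999 q [0.07 0.53 1.42 0.   1.19 0.13] F [-0.7  0.5 -0.8] w 0.0872 gf 0.0
[-15.8, -18.15, 5.46] [0.004, -0.001, 0.359]
[-15.81, -18.2, 16.36] [0.004, -0.001, 0.359]
```

Emit:
play_rows(gripper=[-1,-1,-1,-1,-1,-1,-1,-1,-1], delta_pos=[[-5,-5,0],[-10,-11,0],[-15.8,-18.1,2],[-15.8,-18.1,5.5],[-15.8,-18.1,5.5],[-15.8,-18.1,5.5],[-15.8,-18.1,5.5],[-15.8,-18.1,5.5],[-15.8,-18.1,5.5]], turn=[[0,0,0.1],[0,0,0.2],[0,0,0.36],[0,0,0.36],[0,0,0.36],[0,0,0.36],[0,0,0.36],[0,0,0.36],[0,0,0.36]])

```text
time: 18.98
position: [0.4219, 0.0062, 0.1674]
tool_rot: [0.84, 0.543, 0.0, 0.0]
ft_force: [0.2, -1.1, 0.2]
grip_width: 0.0867
grip_force: 0.0
```

```bash
python3 p.py .422,.006,.062,-24.3;python3 -c "
from rig import robot;from h import *
c=robot.camera('side');d=robot.camera('top');pickle.dump(dict(side=c,top=d),open('c1.pkl','wb'))
cv2.imwrite('pics/g.png',np.hstack([tile(c['color'],240,195,70,100,5.7)[:570,:399],tile(d['color'],205,136,85,60,4.7)[:282,:399].repeat(1,0) if 0 else np.vstack([tile(d['color'],212,136,80,60,5),tile(d['color'],290,206,80,54,5)])]))"
```

```text
t 18.98 pos [0.4219 0.0062 0.1674] phi -24.29 tilt -1.0 q [-0.25  0.35  1.98  0.    0.81  0.17] F [ 0.2 -1.1  0.2] w 0.0867 gf 0.0
[-0.01, 0.0, 10.54] [0.001, -0.0, 0.0]
```

View pics/g.png

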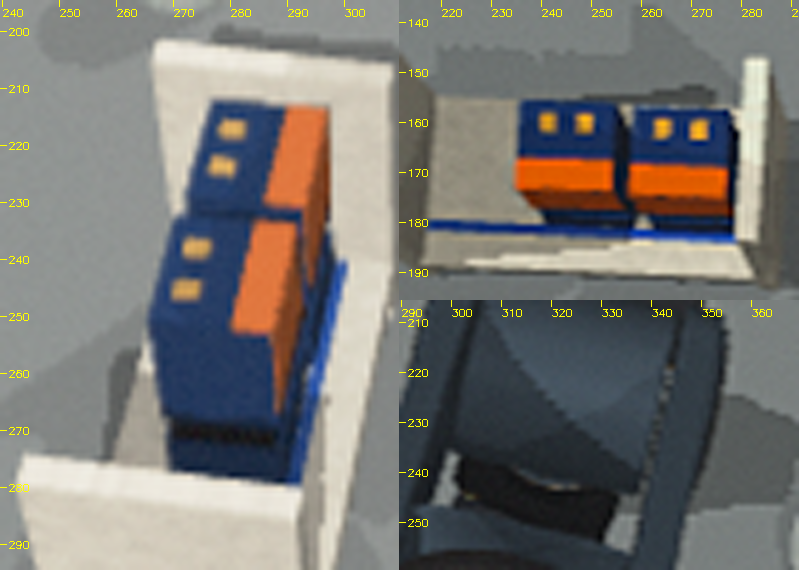

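```bash
cat > m.py <<'E'
# orange-fold and brass blobs in both views -> rack-frame positions (mm) at top height
from h import *
from scipy.optimize import least_squares
import sys
c=pickle.load(open(sys.argv[1],"rb"));a=np.radians(-3.7);Rm=np.array([[np.cos(a),-np.sin(a)],[np.sin(a),np.cos(a)]])
for n,(x0,y0,x1,y1) in dict(top=(210,145,290,185),side=(255,200,310,275)).items():
    im=c[n]["color"][y0:y1,x0:x1].astype(float);k=8
    im=cv2.resize(im,None,fx=k,fy=k,interpolation=cv2.INTER_CUBIC);r,g,b=im.transpose(2,0,1)
    m=((r-b>70)&(g>.6*r)).astype(np.uint8)
    N,_,st,ce=cv2.connectedComponentsWithStats(m)
    P=[]
    for i in range(1,N):
        if st[i,4]>3*k*k:
            uv=np.array([x0,y0])+(ce[i]+.5)/k-.5
            q=least_squares(lambda q:proj(c[n],[q[0],q[1],.15])[0]-uv,[.6,.2]).x
            P.append((*(Rm.T@(q-[.616,.2128])*1000).round(1).tolist(),round(st[i,4]/k/k,1)))
    print(n,sorted(P,key=lambda p:-p[1]))
E
python3 m.py c1.pkl
```

```text
top [(12.8, 8.6, np.float64(9.6)), (13.1, -11.5, np.float64(10.7)), (11.9, -53.6, np.float64(10.8)), (11.6, -73.3, np.float64(11.8))]
side [(11.0, 11.8, np.float64(11.0)), (11.5, -8.5, np.float64(9.9)), (10.2, -50.5, np.float64(9.2)), (10.1, -70.6, np.float64(8.8)), (-22.7, -78.4, np.float64(8.0))]
```

Emit:
play_rows(gripper=[-1,-1,-1,-1,1,1,1,1,1,1], delta_pos=[[0,0,3],[0,0,6.5],[0,0,9.5],[0,0,10.5],[0,0,10.5],[0,0,10.5],[0,0,10.5],[0,0,10.5],[0,0,10.5],[0,0,10.5]], turn=[[0,0,0],[0,0,0],[0,0,0],[0,0,0],[0,0,0],[0,0,0],[0,0,0],[0,0,0],[0,0,0],[0,0,0]])

```text
time: 20.32
position: [0.422, 0.0055, 0.0626]
tool_rot: [0.84, 0.542, 0.001, 0.001]
ft_force: [0.6, -1.3, 5.4]
grip_width: 0.0477
grip_force: 29.9
```

```bash
python3 p.py
```

```text
t 20.32 pos [0.422  0.0055 0.0626] phi -24.35 tilt -1.0 q [-0.25  0.58  2.07 -0.    0.49  0.17] F [ 0.6 -1.3  5.4] w 0.0477 gf 29.9
```

Emit:
play_rows(gripper=[1,1,1,1,1,1,1], delta_pos=[[0,0,-1],[0,0,-4],[0,0,-8],[0,0,-12],[0,0,-16],[0,0,-18],[0,0,-18]], turn=[[0,0,0],[0,0,0],[0,0,0],[0,0,0],[0,0,0],[0,0,0],[0,0,0]])

```text
time: 21.2
position: [0.4211, 0.006, 0.2433]
tool_rot: [0.84, 0.542, 0.001, 0.001]
ft_force: [-0.3, -0.4, -2.8]
grip_width: 0.0476
grip_force: 29.9
```

```bash
python3 p.py .6204,.2737,.242,-3.7
```

```text
t 21.2 pos [0.4211 0.006  0.2433] phi -24.34 tilt -1.0 q [-0.25  0.22  1.89  0.    1.03  0.17] F [-0.3 -0.4 -2.8] w 0.0476 gf 29.9
[32.6, 7.13, 0.16] [0.003, -0.0, -0.36]
```

Emit:
play_rows(gripper=[1,1,1,1,1,1,1,1,1,1], delta_pos=[[3,0.7,0],[8,1.8,0],[13,2.9,0],[18,4,0],[23,5.1,0],[28,6.2,0],[31.5,6.9,0],[32.6,7.1,0],[32.6,7.1,0],[32.6,7.1,0]], turn=[[0,0,-0.04],[0,0,-0.1],[0,0,-0.17],[0,0,-0.24],[0,0,-0.3],[0,0,-0.36],[0,0,-0.36],[0,0,-0.36],[0,0,-0.36],[0,0,-0.36]])

```text
time: 22.45
position: [0.6189, 0.2723, 0.2412]
tool_rot: [0.73, 0.683, -0.002, -0.001]
ft_force: [0.0, 0.3, -2.8]
grip_width: 0.0476
grip_force: 29.9
```

```bash
python3 p.py .6204,.2737,.113,-3.7
```

```text
t 22.45 pos [0.6189 0.2723 0.2412] phi -3.77 tilt -0.99999 q [ 0.25  0.58  1.27 -0.    1.29  0.32] F [ 0.   0.3 -2.8] w 0.0476 gf 29.9
[0.17, 0.18, 12.82] [-0.003, 0.001, -0.001]
```

Emit:
play_rows(gripper=[1,1,1,1,1,1,1,1,1,1], delta_pos=[[0,0.05,1],[0,0.05,3],[0,0.05,5],[0,0.05,7],[0,0.05,9],[0,0.05,11],[0,0.05,12.2],[0,0.05,12.8],[0,0.05,12.8],[0,0.05,12.8]], turn=[[0,0,0],[0,0,0],[0,0,0],[0,0,0],[0,0,0],[0,0,0],[0,0,0],[0,0,0],[0,0,0],[0,0,0]])

```text
time: 23.7
position: [0.6213, 0.2737, 0.115]
tool_rot: [0.73, 0.684, 0.001, 0.0]
ft_force: [0.0, -0.2, -2.4]
grip_width: 0.0478
grip_force: 29.9
```

```bash
python3 p.py .6204,.2737,.102,-3.7
```

```text
t 23.7 pos [0.6213 0.2737 0.115 ] phi -3.73 tilt -1.0 q [0.25 0.72 1.38 0.   1.04 0.32] F [ 0.  -0.2 -2.4] w 0.0478 gf 29.9
[-0.01, -0.09, 1.3] [0.002, -0.001, -0.0]
```

Emit:
play_rows(gripper=[1,1,1,1,1,1,1,1], delta_pos=[[0,-0.05,0.3],[0,-0.05,0.6],[0,-0.05,0.8],[0,-0.05,0.9],[0,-0.05,1.0],[0,-0.05,1.1],[0,-0.05,1.15],[0,-0.05,1.15]], turn=[[0,0,0],[0,0,0],[0,0,0],[0,0,0],[0,0,0],[0,0,0],[0,0,0],[0,0,0]])

```text
time: 24.7
position: [0.6202, 0.2736, 0.1027]
tool_rot: [0.73, 0.684, 0.0, 0.0]
ft_force: [-0.0, 0.0, -2.8]
grip_width: 0.0477
grip_force: 29.9
```

```bash
python3 p.py .6204,.2737,.102,-3.7
```

```text
t 24.7 pos [0.6202 0.2736 0.1027] phi -3.72 tilt -1.0 q [ 0.25  0.74  1.39 -0.    1.02  0.32] F [-0.   0.  -2.8] w 0.0477 gf 29.9
[0.01, 0.02, 0.07] [0.0, -0.0, -0.0]
```

Not yet touching; go down a little more.

Emit:
play_rows(gripper=[1,1,1,1], delta_pos=[[0,0,0.05],[0,0,0.1],[0,0,0.1],[0,0,0.1]], turn=[[0,0,0],[0,0,0],[0,0,0],[0,0,0]])

```text
time: 25.2
position: [0.6202, 0.2736, 0.1026]
tool_rot: [0.73, 0.684, 0.0, 0.0]
ft_force: [-1.8, -1.4, 4.7]
grip_width: 0.0476
grip_force: 29.9
```

Emit:
play_rows(gripper=[-1,-1,-1,-1,-1,-1,-1,-1,-1,-1,-1,-1], delta_pos=[[0,0,0],[0,0,0],[0,0,0],[0,0,0],[0,0,-1],[0,0,-4],[0,0,-9],[0,0,-13],[-10,-8,-13],[-20,-15,-13],[-27,-20,-13],[-27,-20,-13]], turn=[[0,0,0],[0,0,0],[0,0,0],[0,0,0],[0,0,0],[0,0,0],[0,0,0],[0,0,0],[0,0,0],[0,0,0],[0,0,0],[0,0,0]])

```text
time: 26.7
position: [0.4571, 0.0821, 0.2326]
tool_rot: [0.729, 0.684, 0.001, 0.001]
ft_force: [1.3, -0.2, -0.1]
grip_width: 0.087
grip_force: 0.0
```

Emit:
play_rows(gripper=[-1,-1,-1,-1], delta_pos=[[0,0,0],[0,0,0],[0,0,0],[0,0,0]], turn=[[0,0,0],[0,0,0],[0,0,0],[0,0,0]])

```text
time: 27.2
position: [0.4589, 0.0842, 0.2316]
tool_rot: [0.729, 0.684, 0.0, 0.0]
ft_force: [-0.1, 0.3, -0.3]
grip_width: 0.0871
grip_force: 0.0
```

```bash
python3 -c "
from rig import robot;from h import *
c=robot.camera('side');d=robot.camera('top');pickle.dump(dict(side=c,top=d),open('c2.pkl','wb'))
cv2.imwrite('pics/i.png',np.hstack([tile(c['color'],230,195,100,140,4),np.vstack([tile(d['color'],198,136,100,70,4),cv2.resize(d['color'][100:320,170:484,::-1],(400,280))])]))"
python3 m.py c2.pkl
```

```text
top [(12.1, 70.2, np.float64(10.3)), (11.8, 50.2, np.float64(9.2)), (12.8, 8.6, np.float64(9.6)), (13.0, -11.4, np.float64(10.3)), (11.9, -53.6, np.float64(10.1)), (11.5, -73.4, np.float64(11.0))]
side [(10.7, 73.0, np.float64(12.0)), (10.7, 53.1, np.float64(11.9)), (10.9, 11.7, np.float64(10.8)), (11.4, -8.4, np.float64(9.3)), (10.1, -50.5, np.float64(8.1)), (10.1, -70.7, np.float64(8.0)), (-22.5, -78.4, np.float64(8.0))]
```

View pics/i.png

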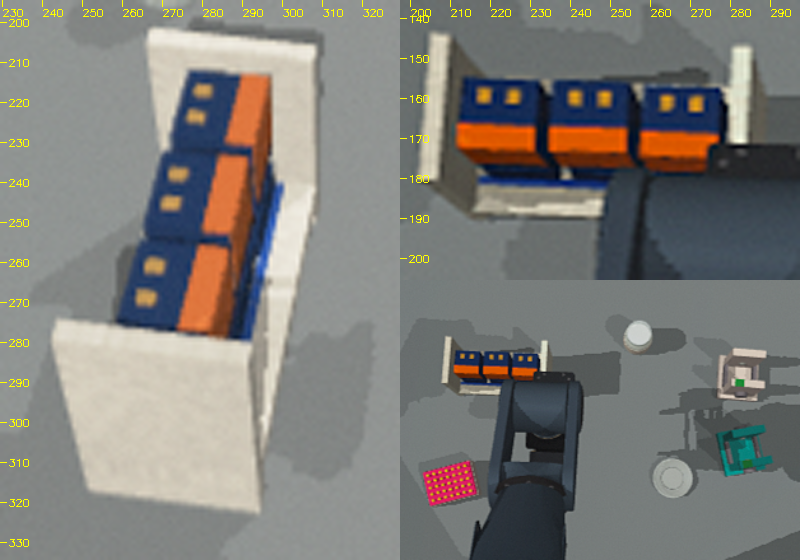

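```bash
python3 -c "
from rig import robot
print(robot.hand_in())"
```

```text
the job is handed in; nothing more can be done
None
```

I handed the job in at about 27 s: all three packs stand upright in the rack in one row, labels to the front, front faces aligned within about 1.2 mm, and the middle pack, jar, dish and tip box show no movement in the last pictures.

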